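Weigh the returned supplies: tip the sorting scoop out on the postal scale

ROBOT

A 6-joint arm with a two-finger parallel gripper is mounted at the origin on a cart in front of the work surface, level with it; the furniture and walls round the work are solid. World frame = base frame: x ahead of the robot, y to its left, z up, the work surface at z = 0. Lengths are in mm, angles in rad, forces in N, time in s.
With the tool pointing down it reaches from about 350 to 775 mm from the base axis. Payload 5.5 kg.
Tool frame: the origin (TCP) lies midway between the tips of the shut fingers; the grasp point (between the pads) lies 19 mm behind it; z points along the fingers, y is the line along which they close (so a half turn about z gives the same grasp; the last joint's range is limited). The gripper opens to 85 mm and grips with 20 to 120 N. Pads are 22 mm wide; open, the fingers measure 114 mm over their backs; the gripper's body (76 mm by 85 mm) begins 54 mm behind the grasp point. The pads swing forward as they close: fully open they stand 13 mm farther back than shut.
Start: joints at [1.191, 0.313, 0.046, 1.304, 0, 1.431], TCP at [136.591, 558.587, 192.423] pointing down, gripper open.
Joint ranges: [-2.76, 2.76], [-0.86, 1.69], [-1.03, 1.26], [-2.2, 2.34], [-1.47, 1.5], [-3.14, 3.14]. Speed limits (rad/s): [2.57, 2.57, 3.14, 3.14, 3.14, 3.14].

INTERFACE

Orientations are given as a unit quaternion [x, y, z, w].
In Python, from plant import r, solve_ik, eyes, finish_job, get_t, get_joints, get_joint_vel, get_joint_torque, get_tool_pos, get_eef_rot, get_wrist_force, get_ft_torque, get_opening, get_gripper_force gives the robot as it stands. Calls block until the motion is done:
- r.reach(position, orientation): joint-space move of the TCP to a pose.
- r.movel(position, rotation=None, feed=150): straight line of the TCP; rotation=None keeps the orientation; feed is the mean speed in mm/s.
- r.move_joints(angles): joint-space move.
- r.gripper_to(opening, newtons=None): finger opening in mm; newtons is the grip in N (None keeps the last); returns when the fingers have stopped.
- r.sleep(seconds).
- solve_ik(position, orientation): joint angles nearest the present ones, or None.
- eyes.get_image(name): name is "scene" or "top"; returns (picture, depth): 480x640x3 uint8, red, green, blue; 480x640 float32, mm along the optical axis (not along the pixel's ray), 0 where there is no reading.
- eyes.get_calibration(name): a dict with "intrinsics" (3x3 intrinsics, pixels), "cam_to_world" (4x4, takes a point from camera to world coordinates). Camera axes: x right, y up, looking along -z (the intrinsics and any distortion apply to the point x, -y, -z); pixel columns grow to the right and rows downward; lengths in mm; the calibration is good to about 2 mm. A picture is of the moment at which its call begins. get_calibration takes no time and is no camera call.
A pose or a line that the arm cannot do raises r.Unreachable and nothing moves.
- finish_job(): hands the job in; it is judged then, once.
Trained networks look in the newest picture that a camera, given by its name, has taken for a name from the list of things; names that differ only in an ending like _2 or _b are one class to them, and where a whole thing is asked for, a point or a joint stands for the part that bears it (a point fixed in the world has none). Each returns a list of dicts, best first, with "score" (0 to 1); they miss things now and then, are a little off and sometimes report something else, mostly with a low value. They report only what shows in the picture. A call takes as long as a camera call. They do not tell look-alikes from the thing itself.
- eyes.recognise(camera, label): "at" ([row, column] in pixels, amid what is visible of it).
Readings, each from a call of its own:
- get_t(): time.
- get_joints(): joint angles.
- get_joint_vel(): joint speeds.
- get_joint_torque(): joint torques, N m.
- get_tool_pos(): TCP position.
- get_eef_rot(): TCP orientation.
- get_wrist_force(): force on the tool from outside, world axes, zero at the start.
- get_ft_torque(): the same for the moment, N m.
- get_opening(): finger opening in mm.
- get_gripper_force(): force on a finger pad.
Only numpy, scipy, OpenCV 4.12 (cv2) and the standard library are available. Lean on these libraries where they do the work, as an engineer would, in place of code of your own. Each camera call takes 0.05 s, during which the arm holds its last target. There are 200 camera calls.

TASK

Switch the postal scale on at its red-tipped toggle (flip it over to the green dot), then lift the blue sorting scoop by its grip, carry it level to the scale and tip it out through its open edge so that the sticky-note block, the staple box and the eraser all slide into the steel weighing tub; do not touch those three with the fingers. Set the empty scoop back down upright and squarely in the middle of its low rest and let go, leaving the scale on and the other things on the desk where they are.

Things in the scene. Friction and masses are not known exactly. Their poses are not given: they have to be found in the camera images.
- scale: Grey postal scale, fixed. Origin on the desk under the tub's centre; x points away from the console, z up. Body x -152 to +94, 182 wide, 36 mm high. On it, centred on the origin, an open square steel tub, outside 180 x 180 mm, walls 4 mm, rim at z = 94 mm. The low console (x -152 to -90 mm, top z = 36 mm) has the display at +y, the toggle at -y.
- tub_floor (a point): Centre of the tub's inner floor, 40 mm above the scale's origin, 54 mm below the rim; axes parallel to the scale's. Inside the tub is 172 x 172 mm.
- switch (a joint): Angle of the scale's toggle bat: 0 = off (leans 0.45 rad towards the scale's +y, to a white dot), 0.9 = on (leans 0.45 rad to -y, to the green dot). Its axis is parallel to the scale's x, through (-120, -35, 36) mm in the scale's frame. Pushed past upright (0.45) it falls over and stays; about 1 N at the tip moves it.
- switch_tip (a point): Centre of the red ball (13 mm diameter) at the end of the toggle bat, 36 mm from the pivot; the bat is 9 mm thick.
- rest: Low rest for the scoop, fixed: a wooden board 196 (x) x 156 (y) mm on four feet with a black rubber top at z = 16 mm. Origin on the desk under its centre. The scoop stands on it with its own x along the rest's x.
- scoop: Blue plastic scoop, loose, 0.16 kg empty, 0.36 kg full. Floor 160 (x) x 122 (y) x 3 mm, origin under the floor's centre, z up. Lips 3 mm thick, 30 mm high along -x, +y and -y; the +x edge is open. Behind the rear lip rises a grip plate 14 mm thick, 60 mm wide along y, raked back: it leans 0.35 rad from the scoop's z towards -x and ends 95 mm above the origin.
- scoop_grip (a point): Middle of the gripping zone of the scoop's grip plate, at (-98.6, 0, 68.4) mm in the scoop's frame, 25 mm below the top of the plate along its rake. Grasp the plate across its 14 mm.
- scoop_mouth (a point): Middle of the scoop's open edge, at (80, 0, 3) mm in the scoop's frame. The supplies lie on the scoop's floor, 13 to 24 mm high; friction varies about 0.6, so they start to slide at 0.45 to 0.65 rad of tilt and surely run out at 0.85 rad.
- sticky_pad: Green block of sticky notes, 77 x 78 x 19 mm, loose in the scoop, origin under its centre.
- staple_box: Yellow and red card box of staples, 42 x 60 x 24 mm, loose in the scoop, origin under its centre.
- eraser: White eraser in a blue sleeve, 23 x 56 x 13 mm, loose in the scoop, origin under its centre.
- mug: White mug, 78 x 116 x 97 mm, a bystander; origin under its centre.
- tape_clear_a: Roll of clear tape lying flat, 98 mm across, 50 mm high, a bystander; origin under its centre.
- spray_bottle: Blue spray bottle, 59 x 124 x 275 mm high, a bystander; origin under its centre.
- tape_masking: Roll of tan masking tape lying flat, 108 mm across, 37 mm high, a bystander; origin under its centre.
- glue_stick: Glue stick standing on end, 26 mm across, 88 mm high, a bystander; origin under its centre.
- stapler: Black desk stapler, 36 x 148 x 49 mm, a bystander; origin under its centre.
Things that resemble listed ones, but are neither listed nor needed, are in the scene too. Of the things like the staple_box, leave any that is orange; of the rest the larger one is meant.

How it is judged (in metres and radians):
On the way, in this order (a step that is already met when the one before it is completed fails the run):
1. the scale is switched on: the toggle lies over at the green dot (value of joint switch above 0.7 rad), for 0.2 s.
2. the scoop is tipped (over 0.35 rad) over the scale (angle between scoop's own z axis and vertical above 0.35 rad and horizontal distance between scoop and tub_floor below 0.3 m), for 0.1 s.
3. all three supplies lie in the tub (x of sticky_pad in the frame of tub_floor between -0.086 and 0.086 m and y of sticky_pad in the frame of tub_floor between -0.086 and 0.086 m and z of sticky_pad in the frame of tub_floor between -0.01 and 0.055 m and x of staple_box in the frame of tub_floor between -0.086 and 0.086 m and y of staple_box in the frame of tub_floor between -0.086 and 0.086 m and z of staple_box in the frame of tub_floor between -0.01 and 0.055 m and x of eraser in the frame of tub_floor between -0.086 and 0.086 m and y of eraser in the frame of tub_floor between -0.086 and 0.086 m and z of eraser in the frame of tub_floor between -0.01 and 0.055 m), for 0.2 s.
At the end, for the whole second after the job is handed in: Toggle on (over 0.7 rad); the three supplies at rest in the tub (origins within 86 mm of its centre in x and y, below the rim); scoop upright (0.08 rad) and still on its rest, within 35 mm of its centre and 0.3 rad of its direction (all of step 3 and value of joint switch above 0.7 rad and linear speed of each of sticky_pad, staple_box, eraser, scoop below 0.03 m/s and horizontal distance between scoop and rest below 0.035 m and angle between the x axis of scoop and the x axis of rest, either way round below 0.3 rad and angle between scoop's own z axis and vertical below 0.08 rad and height (world z) of scoop between 0.01 and 0.024 m); the robot touches nothing.
It fails at once if the fingers touch one of the three supplies (contact force between the fingers and sticky_pad above 1 N or contact force between the fingers and staple_box above 1 N or contact force between the fingers and eraser above 1 N).
It fails at once if the scoop is tipped by more than 0.45 rad while it is more than 0.30 m (horizontally) from the tub (angle between scoop's own z axis and vertical above 0.45 rad and horizontal distance between scoop and tub_floor above 0.3 m).
It fails at once if a bystander is moved by more than 30 mm or tipped (distance of any of mug, tape_clear_a, spray_bottle, tape_masking, glue_stick, stapler from where it was at the start of the episode above 0.03 m or angle between any of mug, tape_clear_a, spray_bottle, tape_masking, glue_stick, stapler's own z axis and vertical above 0.3 rad).
It also fails if it takes over 67 s, if anything falls off the work surface, if the arm or the gripper's body presses on something with over 40 N, if the wrist force passes 120 N, or if a joint passes its speed limit or range.

## Working session

There is one attempt and no reset: what is moved stays moved. The work goes in short steps, each a Python script; the robot and the scene stay as the last script left them, time stands still between calls to the robot, and variables do not carry over. Pictures are saved under pics/ and viewed, at most 10 in all, crops included, and the job is handed in when it is done.

```bash
mkdir -p pics; ls; cat > h.py <<'E'
import numpy as np, cv2
from plant import *
from scipy.spatial.transform import Rotation as R
def cloud(cam):
    im,d=eyes.get_image(cam); c=eyes.get_calibration(cam); K=c["intrinsics"]; T=np.array(c["cam_to_world"])
    v,u=np.mgrid[0:480,0:640]; K=np.array(K)
    x=(u-K[0,2])/K[0,0]*d; y=(v-K[1,2])/K[1,1]*d
    P=np.stack([x,-y,-d],-1)@T[:3,:3].T+T[:3,3]
    P[d==0]=np.nan
    return im,d,P
E
python3 - <<'E'
from h import *
for cam in ["scene","top"]:
    im,d,P=cloud(cam); cv2.imwrite(f"pics/{cam}0.png",im[...,::-1]); np.savez(f"{cam}0.npz",im=im,P=P)
    c=eyes.get_calibration(cam); print(cam,{k:np.round(v,3).tolist() if not isinstance(v,str) else v for k,v in c.items()})
    for l in ["scale","switch","rest","scoop","scoop_grip","sticky_pad","staple_box","eraser","mug","stapler","glue_stick","spray_bottle","tape_clear_a","tape_masking"]:
        for o in eyes.recognise(cam,l)[:3]:
            r0,c0=map(int,o["at"]); print(l,round(o["score"],2),[r0,c0],np.round(P[r0,c0]) )
print(get_t())
E
```

```text
pics
scene {'intrinsics': [[475.51, 0.0, 337.209], [0.0, 475.51, 237.292], [0.0, 0.0, 1.0]], 'cam_to_world': [[0.684, 0.572, -0.453, -23.036], [-0.73, 0.531, -0.432, -469.733], [-0.006, 0.626, 0.78, 1158.816], [0.0, 0.0, 0.0, 1.0]]}
scale 0.65 [252, 306] [522. 176.  44.]
switch 0.56 [280, 297] [439. 128.  38.]
rest 0.93 [333, 386] [ 468. -169.   70.]
rest 0.32 [300, 405] [ 597. -134.   34.]
scoop 0.7 [318, 392] [ 526. -145.   40.]
scoop_grip 0.57 [312, 392] [ 550. -127.   20.]
sticky_pad 0.64 [300, 407] [ 599. -139.   37.]
staple_box 0.67 [365, 366] [ 389. -174.   13.]
staple_box 0.62 [325, 401] [ 526. -175.   39.]
staple_box 0.58 [204, 368] [805. 180.  24.]
eraser 0.59 [212, 226] [413. 379. 156.]
eraser 0.58 [253, 305] [520. 178.  40.]
mug 0.96 [398, 440] [ 451. -360.    6.]
stapler 0.88 [214, 190] [393. 584.   7.]
glue_stick 0.6 [313, 313] [381.   4.  74.]
spray_bottle 0.82 [213, 224] [407. 381. 155.]
tape_clear_a 0.96 [251, 397] [736.   1.   0.]
tape_clear_a 0.52 [398, 442] [ 456. -363.    1.]
tape_masking 0.66 [341, 487] [ 665. -361.   -3.]
top {'intrinsics': [[436.61, 0.0, 319.2
[... 401 characters left out ...]
pad 0.82 [241, 384] [ 598. -130.   34.]
staple_box 0.75 [182, 303] [818. 161.  24.]
staple_box 0.59 [262, 396] [ 521. -170.   40.]
staple_box 0.5 [299, 396] [ 388. -171.   16.]
eraser 0.53 [299, 188] [399. 572.  40.]
eraser 0.41 [264, 381] [ 515. -117.   37.]
mug 0.77 [282, 452] [ 446. -379.   10.]
mug 0.67 [220, 454] [ 675. -397.    0.]
mug 0.34 [263, 396] [ 518. -168.   48.]
stapler 0.72 [303, 187] [382. 587.  -1.]
stapler 0.33 [255, 391] [ 547. -156.   21.]
glue_stick 0.4 [297, 345] [402.  18.  81.]
spray_bottle 0.71 [291, 232] [436. 376. 258.]
tape_clear_a 0.6 [210, 347] [717.  -1.  -2.]
tape_masking 0.69 [218, 453] [ 682. -394.   -1.]
tape_masking 0.38 [262, 396] [ 521. -170.   40.]
1.5
```

```bash
python3 - <<'E'
import cv2
im=cv2.imread("pics/top0.png"); cv2.imwrite("pics/top_c.png",cv2.resize(im[150:350,160:480],(800,500),interpolation=cv2.INTER_CUBIC))
E
```

```text
(no output)
```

View pics/scene0.png

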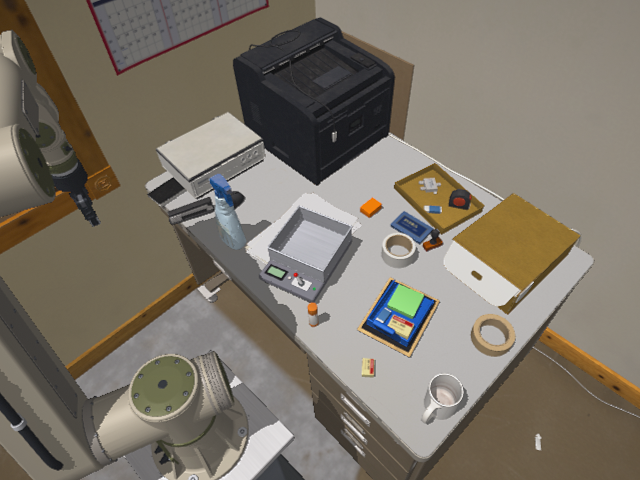

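View pics/top_c.png

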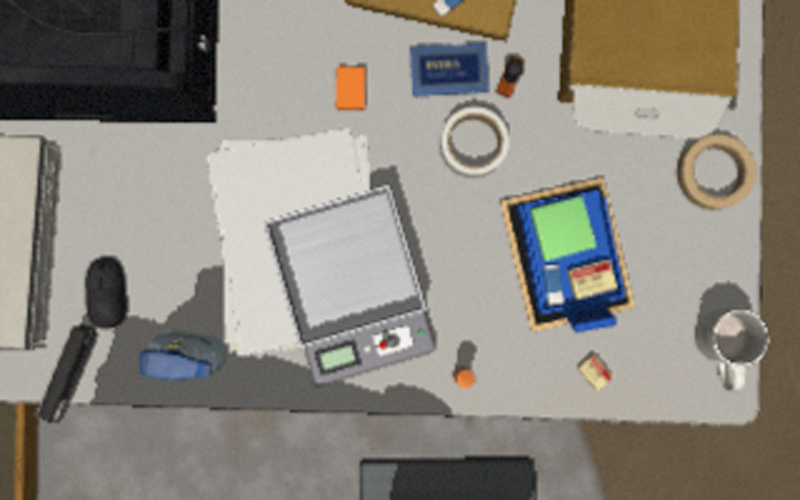

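The scoop holds the green pad (top px 241,384), the larger yellow/red staple box (262,396) and the eraser (264,381). The staple box look-alikes are the orange box (182,303) and the small yellow/red one in front (299,396), and both stay where they are. The scale's toggle is at about (286,314), with the glue stick close by at (300,346).

```bash
python3 - <<'E'
import numpy as np, cv2
im={};P={}
def rect(Q,n):
    r=cv2.minAreaRect(Q[:,:2].astype(np.float32)); print(n,len(Q),np.round(r[0],1),np.round(r[1],1),round(r[2],1), "corners",np.round(cv2.boxPoints(r)).tolist())
for c in ["scene","top"]:
    z=np.load(c+"0.npz"); I=z["im"].astype(int); Q=z["P"]
    hsv=cv2.cvtColor(z["im"],cv2.COLOR_RGB2HSV).astype(int); H,S,V=[hsv[...,i] for i in range(3)]
    X,Y,Z=Q[...,0],Q[...,1],Q[...,2]
    def med(Q,n): print(n,len(Q),np.round(np.median(Q,0),1) if len(Q) else "", np.round(Q.min(0)) if len(Q) else "", np.round(Q.max(0)) if len(Q) else "")
    print(c)
    m=(abs(X-530)<150)&(abs(Y-175)<140)&(Z>86)&(Z<102); rect(Q[m],"tub rim")
    m=(abs(X-530)<170)&(abs(Y-175)<140)&(Z>25)&(Z<102); rect(Q[m],"scale all")
    b=(abs(X-550)<170)&(abs(Y+140)<130)
    m=b&(H>100)&(H<125)&(S>120)&(Z>38)&(Z<56); rect(Q[m],"lips")
    m=b&(H>100)&(H<125)&(S>120); rect(Q[m&(Z<56)],"scoop low"); med(Q[m&(Z>75)],"grip top"); rect(Q[m&(Z>75)],"grip top")
    m=b&(Z>8)&(Z<30)&(H<30)&(S>60)&(V>100); rect(Q[m],"rest")
    red=((H<6)|(H>172))&(S>150)&(V>110)&(abs(X-440)<60)&(abs(Y-130)<60); med(Q[red],"red"); 
    g=(H>45)&(H<75)&(S>120)&(abs(X-440)<80)&(abs(Y-110)<80); med(Q[g],"green dot")
    g=(H>45)&(H<75)&(S>100)&b; rect(Q[g],"pad"); med(Q[g],"pad")
    m=(abs(X-392)<40)&(abs(Y-15)<40)&(Z>60); med(Q[m],"glue")
    for n,x,y in [("mug",446,-370),("spray",430,376),("clear",736,0)]:
        m=(abs(X-x)<90)&(abs(Y-y)<90)&(Z>12); med(Q[m],n)
E
```

```text
scene
tub rim 579 [544.7 178.8] [186.2 184.2] 16.0 corners [[430.0, 242.0], [481.0, 65.0], [660.0, 116.0], [609.0, 293.0]]
scale all 5413 [516.1 170. ] [246.1 185.3] 15.9 corners [[372.0, 225.0], [423.0, 47.0], [660.0, 115.0], [609.0, 293.0]]
lips 266 [ 551.  -147.5] [161.6 124.6] 10.2 corners [[460.0, -101.0], [483.0, -223.0], [642.0, -194.0], [620.0, -72.0]]
scoop low 1129 [ 558.2 -141.9] [178.2 134.8] 11.1 corners [[458.0, -93.0], [484.0, -225.0], [659.0, -191.0], [633.0, -59.0]]
grip top 158 [ 460.1 -165.6  106. ] [ 450. -194.   75.] [ 476. -134.  114.]
grip top 158 [ 460.7 -164. ] [16.1 60.5] 13.8 corners [[446.0, -137.0], [460.0, -195.0], [476.0, -191.0], [461.0, -133.0]]
rest 814 [ 517.2 -153. ] [288.8 156.4] 12.1 corners [[360.0, -107.0], [392.0, -260.0], [675.0, -199.0], [642.0, -46.0]]
red 12 [434.6 125.8  71.8] [431. 122.  68.] [438. 135.  77.]
green dot 5 [450.1  73.9  38.2] [448.  72.  36.] [454.  75.  41.]
pad 704 [ 597.6 -135.6] [79.8 75.3] 13.3 corners [[550.0, -108.0], [567.0, -181.0], [645.0, -163.0], [628.0, -90.0]]
pad 704 [ 594.4 -136.2   35.9] [ 551. -179.   19.
[... 956 characters left out ...]
-129.0]]
rest 424 [ 551.6 -144.4] [356.  155.8] 12.0 corners [[361.0, -105.0], [394.0, -258.0], [742.0, -183.0], [710.0, -31.0]]
red 4 [435.8 130.3  75.5] [434. 129.  75.] [438. 132.  77.]
green dot 1 [449.2  74.6  30.6] [449.  75.  31.] [449.  75.  31.]
pad 377 [ 597.4 -132.2] [69.8 73.3] 13.8 corners [[555.0, -105.0], [572.0, -176.0], [640.0, -159.0], [623.0, -88.0]]
pad 377 [ 597.3 -132.5   37.5] [ 558. -172.   23.] [637. -91.  47.]
glue 52 [388.9  15.2  88.5] [378.   5.  65.] [402.  28.  95.]
mug 486 [ 431.9 -367.7   60.9] [ 367. -407.   12.] [ 477. -325.  105.]
spray 612 [433.6 378.7 178. ] [363. 288.  12.] [517. 452. 287.]
clear 520 [760.3  -6.7  42.9] [647. -89.  12.] [826.  80.  77.]
```

```bash
cat >> h.py <<'E'
S0=np.array([546,179.5,0.]); SY=0.279
def Rz(a): return R.from_euler('z',a)
def spt(p): return S0+Rz(SY).apply(p)
A=0.35
def scoop_tool(pos,yaw,tilt=0.,flip=1):
    """TCP pose holding the scoop with its origin at pos, heading yaw, mouth tipped down by tilt"""
    Rs=Rz(yaw)*R.from_euler('y',tilt)
    zt=np.array([np.sin(A),0,-np.cos(A)]); yt=flip*np.array([np.cos(A),0,np.sin(A)]); xt=np.cross(yt,zt)
    Rt=R.from_matrix(np.stack([xt,yt,zt],1))
    return pos+Rs.apply(np.array([-98.6,0,68.4])+19*zt),(Rs*Rt).as_quat()
def pour(mouth,yaw,tilt,flip=1):
    Rs=Rz(yaw)*R.from_euler('y',tilt)
    return scoop_tool(np.array(mouth)-Rs.apply([80,0,3]),yaw,tilt,flip)
SC=np.array([567.,-141.8,16]); SCY=0.195
def down(yaw): # tool y along yaw
    y=np.array([np.cos(yaw),np.sin(yaw),0]); z=np.array([0,0,-1.]); return R.from_matrix(np.stack([np.cross(y,z),y,z],1)).as_quat()
E
python3 - <<'E'
from h import *
f=lambda q: None if q is None else np.round(q,2).tolist()
for fl in (1,-1):
    print("grasp",fl,f(solve_ik(*scoop_tool(SC,SCY,0,fl))), f(solve_ik(*scoop_tool(SC+[0,0,150],SCY,0,fl))))
    print("switch",f(solve_ik(spt([-120,12,52]),down(SY if fl>0 else SY+np.pi))))
    for k in range(-2,3):
        for yaw in [SY+k*np.pi/2]:
            m=spt([0,0,110])-40*Rz(yaw).apply([1,0,0])
            print(fl,k,[f(solve_ik(*pour(m,yaw,t,fl))) for t in (0,.5,.9,1.05)])
E
```

```text
grasp 1 [-0.66, 0.04, -0.68, 0.61, 0.26, 0.74] [-0.66, -0.08, -0.4, 1.01, 0.26, 0.74]
switch [0.18, 0.18, -0.49, 0.9, 0.0, 1.47]
1 -2 [None, [0.2, 0.51, 0.43, 1.34, 0.01, -1.65], [0.16, 0.04, -0.26, 0.72, 0.06, -1.67], [0.15, -0.11, -0.49, 0.5, 0.08, -1.67]]
1 -1 [[0.71, 0.57, 0.3, 1.45, -0.32, -2.69], [0.38, 0.33, 0.17, 1.39, 0.15, -3.04], [0.06, 0.35, 0.17, 1.52, 0.54, 2.89], [-0.05, 0.41, 0.19, 1.62, 0.66, 2.72]]
1 0 [[0.04, -0.43, -0.8, 0.86, 0.08, 1.34], [0.15, 0.12, -0.12, 1.49, -0.02, 1.44], [0.19, 0.61, 0.54, 2.05, -0.05, 1.49], [0.2, 0.84, 0.89, 2.31, -0.05, 1.51]]
1 1 [[-0.33, 0.54, 0.25, 1.49, 0.28, -0.64], [-0.02, 0.31, 0.13, 1.35, -0.14, -0.31], [0.3, 0.32, 0.14, 1.4, -0.55, 0.02], [0.41, 0.38, 0.17, 1.47, -0.69, 0.17]]
1 2 [None, [0.2, 0.51, 0.43, 1.34, 0.01, -1.65], [0.16, 0.04, -0.26, 0.72, 0.06, -1.67], [0.15, -0.11, -0.49, 0.5, 0.08, -1.67]]
grasp -1 [-0.66, 0.04, -0.68, 0.61, 0.26, -2.4] [-0.66, -0.08, -0.4, 1.01, 0.26, -2.4]
switch [0.18, 0.18, -0.49, 0.9, 0.0, -1.67]
-1 -2 [None, [0.2, 0.51, 0.43, 1.34, 0.01, 1.49], [0.16, 0.04, -0.26, 0.72, 0.06, 1.47], [0.15, -0.11, -0.49, 0.5, 0.08, 1.47]]
-1 -1 [[0.71, 0.57, 0.3, 1.45, -0.32, 0.45], [0.38, 0.33, 0.17, 1.39, 0.15, 0.1], [0.06, 0.35, 0.17, 1.52, 0.54, -0.25], [-0.05, 0.41, 0.19, 1.62, 0.66, -0.42]]
-1 0 [[0.04, -0.43, -0.8, 0.86, 0.08, -1.8], [0.15, 0.12, -0.12, 1.49, -0.02, -1.7], [0.19, 0.61, 0.54, 2.05, -0.05, -1.65], [0.2, 0.84, 0.89, 2.31, -0.05, -1.63]]
-1 1 [[-0.33, 0.54, 0.25, 1.49, 0.28, 2.5], [-0.02, 0.31, 0.13, 1.35, -0.14, 2.84], [0.3, 0.32, 0.14, 1.4, -0.55, -3.12], [0.41, 0.38, 0.17, 1.47, -0.69, -2.97]]
-1 2 [None, [0.2, 0.51, 0.43, 1.34, 0.01, 1.49], [0.16, 0.04, -0.26, 0.72, 0.06, 1.47], [0.15, -0.11, -0.49, 0.5, 0.08, 1.47]]
```

```bash
python3 - <<'E'
from h import *
p=get_tool_pos(); q=get_eef_rot()
r.movel([p[0],p[1],390],feed=250)
r.gripper_to(0)
d=down(SY)
r.reach(spt([-120,14,340]),d); print(get_t(),get_joints())
r.movel(spt([-120,14,100]),feed=250)
r.movel(spt([-120,14,52]),feed=150); print(get_wrist_force())
r.movel(spt([-120,-28,52]),feed=80); print(get_wrist_force())
r.movel(spt([-120,-15,56]),feed=100)
r.movel(spt([-120,-5,200]),feed=250)
r.reach(*scoop_tool(SC+[0,0,130],SCY)); print(get_t(),get_tool_pos())
r.gripper_to(45)
out=[]
for cam in ["scene","top"]:
    im,d,P=cloud(cam); np.savez(cam+"1.npz",im=im,P=P); out.append(im)
a=cv2.resize(out[0][200:380,230:470],(800,600)); cv2.imwrite("pics/a1.png",a[...,::-1])
E
```

```text
5.0083 [1.83287552e-01 7.98992975e-02 1.14459493e-01 1.60500686e+00
 2.25414545e-04 1.47381572e+00]
[-0.77894201  0.27632634  0.53325123]
[-0.51087338 -0.16762329  0.21823271]
9.4333 [ 476.36708215 -158.81764214  195.8525319 ]
```

View pics/a1.png

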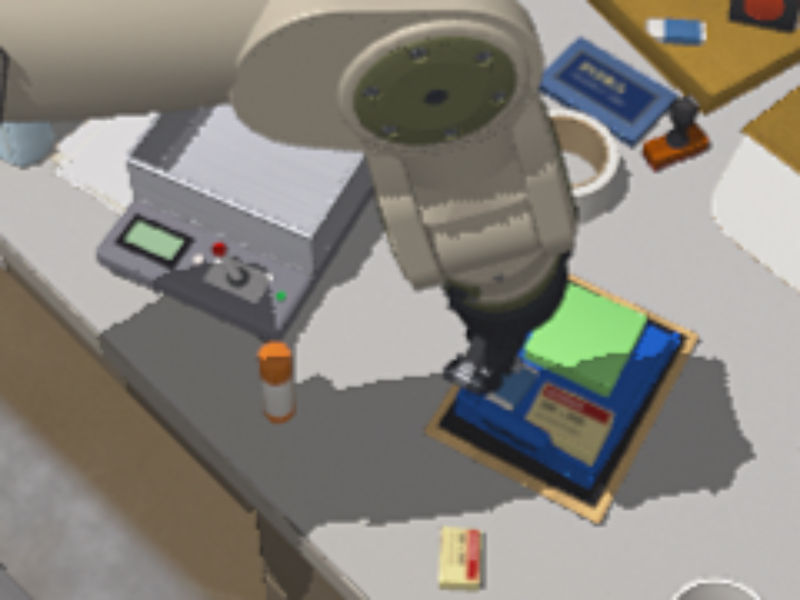

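```bash
python3 - <<'E'
from h import *
for c in ["scene","top"]:
  for n in "01":
    z=np.load(c+n+".npz"); Q=z["P"]; hsv=cv2.cvtColor(z["im"],cv2.COLOR_RGB2HSV).astype(int); H,S,V=[hsv[...,i] for i in range(3)]
    m=((H<8)|(H>170))&(S>130)&(V>80)&(abs(Q[...,0]-440)<60)&(abs(Q[...,1]-110)<60)
    print(c,n,m.sum(),np.round(np.argwhere(m).mean(0),1) if m.any() else "", np.round(Rz(-SY).apply(np.median(Q[m],0)-S0),1) if m.any() else "")
a=[cv2.resize(np.load("scene"+n+".npz")["im"][255:305,255:335],(640,400),interpolation=cv2.INTER_NEAREST) for n in "01"]
cv2.imwrite("pics/tog.png",cv2.resize(np.hstack(a),(800,250))[...,::-1])
E
```

```text
scene 0 14 [274.5 295.3] [-121.9  -20.9   71.7]
scene 1 12 [274.3 295.2] [-121.   -18.9   70.3]
top 0 5 [287.4 312.8] [-118.5  -19.    75.1]
top 1 6 [287.3 312.8] [-120.   -18.6   73.6]
```

View pics/tog.png

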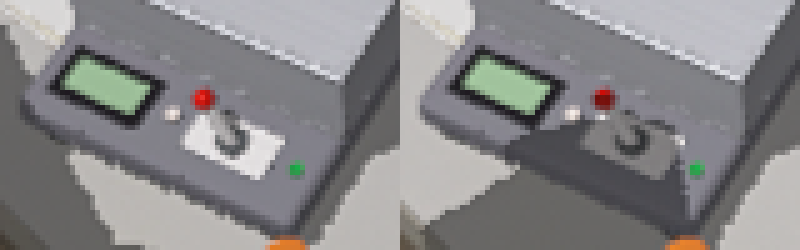

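The toggle is still at the white dot, with the ball at px (274,295), so it never passed upright. I'll push again, farther and in steps, and watch the force and the gripper opening.

```bash
python3 - <<'E'
from h import *
r.gripper_to(0); print(get_opening())
d=down(SY)
r.movel(spt([-120,16,200])if 0 else get_tool_pos()+np.array([0,0,30]),feed=250)
r.reach(spt([-120,14,120]),d); 
r.movel(spt([-120,14,50]),feed=200); print(np.round(get_tool_pos(),1),spt([-120,14,50]),get_t())
f0=np.array(get_wrist_force())
for y in (-10,-20,-28,-35,-41,-47):
    r.movel(spt([-120,y,50]),feed=80); f=Rz(-SY).apply(np.array(get_wrist_force())-f0); print(y,np.round(f,1))
    if abs(f[1])>6: break
im,dd,P=cloud("scene"); 
im2=eyes.get_image("top")[0]
a=np.hstack([cv2.resize(im[240:310,255:355],(400,280)),cv2.resize(im2[260:309,280:350],(400,280))]); cv2.imwrite("pics/t2.png",a[...,::-1]); print(get_t(),get_opening())
E
```

```text
0.5052461060641108
[427.2 159.1  50.5] [426.78472002 159.91130377  50.        ] 12.5833
-10 [ 0.6  0.9 -0.7]
-20 [ 0.8  0.1 -0.8]
-28 [-1.2  0.3 -0.3]
-35 [ 0.5 -0.  -0.6]
-41 [ 0.  -0.1 -0.1]
-47 [ 0.1 -0.6  0.1]
14.4083 0.11708399091659731
```

View pics/t2.png

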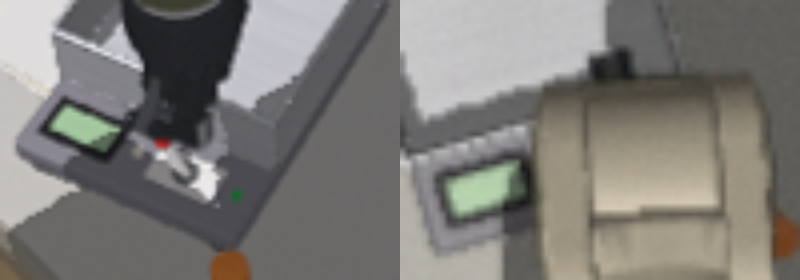

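```bash
python3 - <<'E'
from h import *
im,dd,P=cloud("scene"); cal=eyes.get_calibration("scene"); T=np.linalg.inv(cal["cam_to_world"]); K=np.array(cal["intrinsics"])
def pr(w): c=T[:3,:3]@w+T[:3,3]; return K[0,2]+K[0,0]*c[0]/-c[2], K[1,2]+K[1,1]*-c[1]/-c[2]
print(cal.keys(),np.round(get_tool_pos(),1),np.round(R.from_quat(get_eef_rot()).as_matrix(),2).tolist(),get_opening())
a=cv2.resize(im[225:300,260:360],(800,600),interpolation=cv2.INTER_CUBIC)
for w,col in ((get_tool_pos(),(255,0,255)),(get_tool_pos()+np.array([0,0,50]),(255,0,255)),(spt([-120,-19.3,68.4]),(0,255,255)),(spt([-120,-35,36]),(0,255,0)),(spt([-120,-50.7,68.4]),(255,255,0))):
    u,v=pr(np.array(w)); cv2.circle(a,(int((u-260+.5)*8),int((v-225+.5)*8)),5,col,2)
cv2.imwrite("pics/t3.png",a[...,::-1])
for v,u in ((274,295),(268,300),(262,308)): print(np.round(Rz(-SY).apply(P[v,u]-S0)))
E
```

```text
dict_keys(['intrinsics', 'cam_to_world']) [443.6 101.3  50. ] [[-0.28, 0.96, -0.0], [0.96, 0.28, 0.0], [0.0, -0.0, -1.0]] 0.03470339246318162
[-178.  -60.  174.]
[-138.  -50.  143.]
[-111.  -58.  141.]
```

View pics/t3.png

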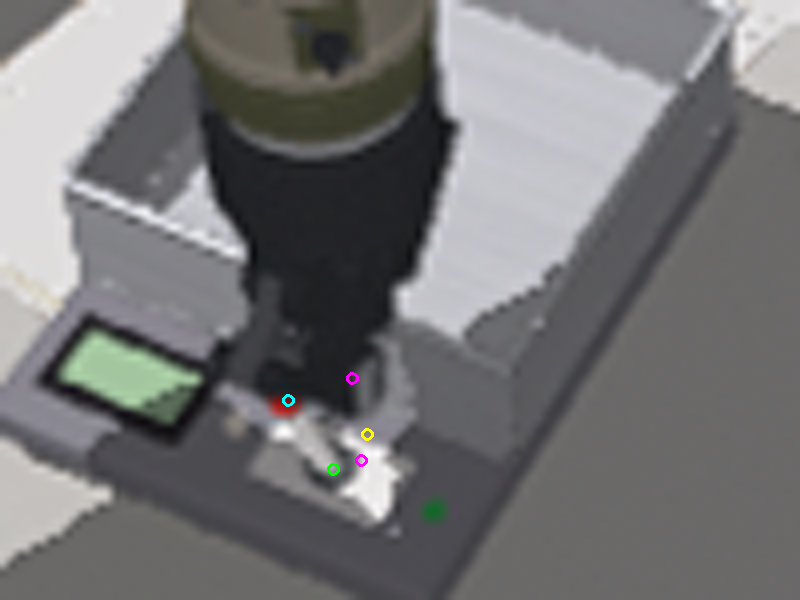

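```bash
python3 - <<'E'
from h import *
im,dd,P=cloud("scene")
L=Rz(-SY).apply(P.reshape(-1,3)-S0).reshape(P.shape)
for v in range(264,294,3):
    print(v," ".join("%4.0f,%4.0f,%3.0f|"%tuple(L[v,u]) for u in range(288,316,3)))
print(get_joint_torque())
E
```

```text
264  -89,  26, 51| -165, -43,191| -163, -50,191| -160, -58,193| -146, -57,175| -138, -60,167| -130, -65,160| -110, -60,132|  -51, -32, 41|  -47, -39, 40|
267  -88,  28, 33| -171, -46,186| -169, -54,188| -139, -41,143| -136, -49,144| -137, -59,152| -124, -59,135|  -91, -46, 85|  -89, -55, 89|  -89, -65, 94|
270 -179, -42,181| -176, -49,182| -172, -55,181| -166, -59,175| -147, -56,149| -138, -58,139| -122, -57,118|  -89, -45, 68|  -92, -56, 78|  -88, -63, 78|
273 -108,  15, 37| -182, -52,178| -180, -59,180| -168, -60,166| -155, -60,148| -134, -55,117| -127, -59,111|  -89, -43, 51|  -91, -55, 61|  -89, -63, 64|
276 -115,  12, 34| -112,   3, 37| -126, -18, 68| -122, -25, 67| -103, -22, 40| -135, -54,104| -127, -58, 97|  -90, -43, 38|  -89, -53, 43|  -89, -63, 50|
279 -125,   5, 36| -118,  -0, 31| -118, -11, 38| -123, -25, 55| -119, -32, 53| -106, -33, 36| -101, -40, 35|  -96, -46, 33|  -91, -53, 31|  -90, -62, 35|
282 -132,   1, 34| -130,  -8, 38| -125, -14, 35| -122, -23, 37| -123, -33, 45| -117, -39, 41| -111, -45, 37| -109, -54, 40| -103, -60, 37| -100, -68, 38|
285 -143,  -5, 37| -138, -12, 35| -137, -22, 40| -131, -28, 38| -130, -37, 41| -125, -44, 39| -119, -50, 36| -116, -58, 38| -113, -66, 38| -109, -73, 39|
288 -151, -10, 36| -147, -18, 37| -143, -25, 36| -139, -32, 35| -137, -41, 38| -132, -48, 37| -127, -54, 34| -123, -62, 34| -119, -69, 33| -116, -77, 34|
291 -154, -11, 26| -152, -20, 30| -153, -31, 38| -146, -36, 32| -144, -45, 37| -141, -53, 38| -137, -60, 36| -130, -66, 31| -126, -73, 31| -124, -81, 34|
[-6.04112959e-02 -3.64952338e+01  2.58182788e+01 -1.41329539e-03
 -1.92183223e-03  1.02866027e-04]
```

```bash
python3 - <<'E'
from h import *
for f,t in (("scene0",[136.6,558.6]),("top0",[136.6,558.6]),("scene1",[476.4,-158.8])):
    P=np.load(f+".npz")["P"]; m=(np.hypot(P[...,0]-t[0],P[...,1]-t[1])<70)&(P[...,2]>120)
    Z=np.sort(P[m][:,2]); print(f,m.sum(),Z[:12].round(),[ (zz,int((Z<zz).sum())) for zz in (180,195,210,225,240,255,270)])
    i=np.argsort(P[m][:,2])[:6]; print(P[m][i].round().tolist())
E
```

```text
scene0 3894 [242. 242. 244. 246. 248. 248. 248. 249. 249. 249. 250. 250.] [(180, 0), (195, 0), (210, 0), (225, 0), (240, 0), (255, 22), (270, 67)]
[[130.0, 511.0, 242.0], [125.0, 511.0, 242.0], [118.0, 511.0, 244.0], [133.0, 508.0, 246.0], [114.0, 512.0, 248.0], [136.0, 512.0, 248.0]]
top0 5012 [243. 246. 247. 249. 250. 251. 253. 254. 257. 258. 258. 259.] [(180, 0), (195, 0), (210, 0), (225, 0), (240, 0), (255, 8), (270, 26)]
[[151.0, 600.0, 243.0], [143.0, 602.0, 246.0], [155.0, 599.0, 247.0], [150.0, 601.0, 249.0], [153.0, 601.0, 250.0], [147.0, 601.0, 251.0]]
scene1 117 [228. 230. 235. 235. 236. 236. 238. 239. 240. 240. 243. 247.] [(180, 0), (195, 0), (210, 0), (225, 0), (240, 8), (255, 16), (270, 29)]
[[436.0, -175.0, 228.0], [431.0, -176.0, 230.0], [437.0, -179.0, 235.0], [425.0, -174.0, 235.0], [434.0, -176.0, 236.0], [433.0, -180.0, 236.0]]
```

The depth picture puts the finger tips about 37–40 mm farther back than the reported TCP. They passed over the ball, and the start picture shows the same offset. I'll measure it with a guarded touch on the console, then push at the right height.

```bash
python3 - <<'E'
from h import *
r.movel(spt([-120,-47,90]),feed=250)
c=[(abs(q[5]),k) for k in (1,-1) if (q:=solve_ik(spt([-120,22,90]),down(SY+k*np.pi/2))) is not None]; print(c)
d=down(SY+min(c)[1]*np.pi/2)
r.reach(spt([-120,22,90]),d); r.movel(spt([-120,22,40]),feed=200)
r.sleep(.2); f0=np.array(get_wrist_force())
z=40; 
while z>-20:
    z-=2; r.movel(spt([-120,22,z]),feed=60); f=np.array(get_wrist_force())-f0
    if np.linalg.norm(f)>4: break
print("touch",z,get_tool_pos(),f,get_t())
z0=z+16; r.movel(spt([-120,22,z0]),feed=100); r.sleep(.1); f0=np.array(get_wrist_force())
for y in range(14,-50,-4):
    r.movel(spt([-120,y,z0]),feed=80); f=Rz(-SY).apply(np.array(get_wrist_force())-f0); print(y,np.round(f,1))
    if abs(f[1])>5: break
r.movel(spt([-120,y+8,z0]),feed=100)
r.movel(spt([-120,y+8,z0+110]),feed=250)
r.reach(*scoop_tool(SC+[0,0,130],SCY)); r.gripper_to(45); print(get_t())
im,dd,P=cloud("scene"); np.savez("scene2.npz",im=im,P=P)
hsv=cv2.cvtColor(im,cv2.COLOR_RGB2HSV).astype(int); H,S,V=[hsv[...,i] for i in range(3)]
m=((H<8)|(H>170))&(S>130)&(V>80)&(abs(P[...,0]-440)<60)&(abs(P[...,1]-110)<60)
print(m.sum(),np.argwhere(m).mean(0),Rz(-SY).apply(np.median(P[m],0)-S0))
E
```

```text
[(np.float64(0.07920084552020956), 1), (np.float64(3.0623918080695844), -1)]
touch -4 [424.88644249 167.6878383   -2.87499255] [-3.61447277 -2.59003165 11.91809632] 22.1917
14 [-1.3 -1.  -0.5]
10 [-0.4 -1.1 -0. ]
6 [-1.8 -0.4 -0.8]
2 [-0.2 -1.   0.3]
-2 [-0.5 -0.1 -0.1]
-6 [-1.   0.4  0.1]
-10 [-0.7 -0.1 -0.3]
-14 [-0.8 -0.6 -0.6]
-18 [ 0.5 -1.1  0.6]
-22 [-0.5 -2.3  0.6]
-26 [-0.6 -0.3 -0.5]
-30 [-0.7  3.8  0.1]
-34 [ 1.1 17.3  1.6]
28.325
13 [278.53846154 305.15384615] [-120.89826592  -51.39892135   71.41812184]
```

The toggle is on, with the ball at local y −51 and px (278,305). The finger tips sit 39 mm behind the reported TCP, so I'll correct for that and grasp.

```bash
sed -i 's/+19\*zt/+(19+39)*zt/' h.py; python3 - <<'E'
from h import *
p,q=scoop_tool(SC,SCY); zt=R.from_quat(q).apply([0,0,1])
r.gripper_to(60)
r.reach(p-95*zt,q); r.movel(p,feed=150); f=get_wrist_force()
r.gripper_to(0,110); print(get_opening(),get_gripper_force(),f,get_wrist_force(),get_t())
r.movel(p+np.array([0,0,25]),feed=80); print(get_opening(),get_wrist_force(),get_t())
im,dd,P=cloud("scene"); np.savez("scene3.npz",im=im,P=P)
a=cv2.resize(im[230:380,300:500],(800,600)); cv2.imwrite("pics/g.png",a[...,::-1])
E
```

```text
12.564308136520602 107.41970658302307 [ 0.34627927 -0.98290142  0.15997957] [ 0.06250563 -1.94384737  4.00415217] 30.3667
12.822178897178835 [ 0.07244345  0.46153024 -4.18250864] 30.8333
```

View pics/g.png

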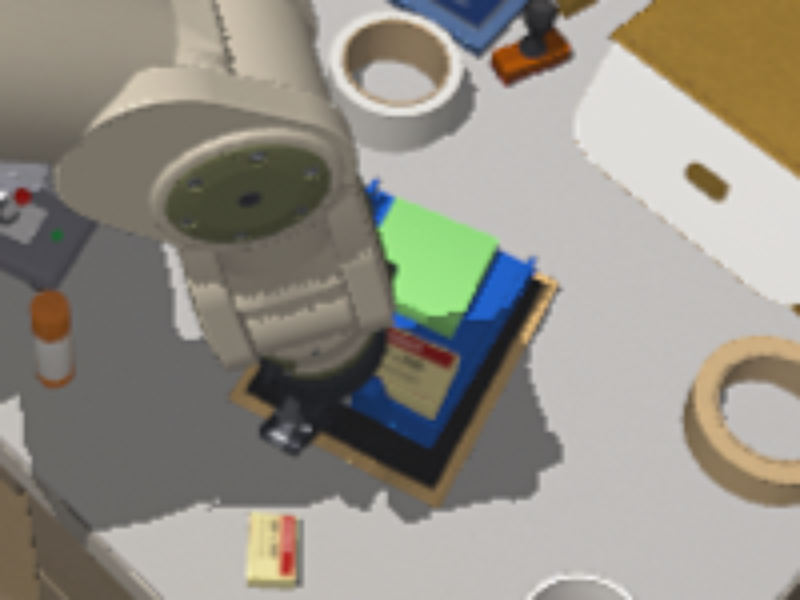

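```bash
cat >> h.py <<'E'
PY=SY+np.pi/2
def mouth(h,z): return spt([0,0,0])+h*Rz(PY).apply([1,0,0])+np.array([0,0,z])
E
python3 - <<'E'
from h import *
T=(.25,.45,.6,.75,.9,1.0)
bad=[t for t in (0,)+T if solve_ik(*pour(mouth(-40,110),PY,t)) is None]
print("bad",bad,solve_ik(*pour(mouth(-40,150),PY,0)))
if not bad:
    p,q=scoop_tool(SC+[0,0,135],SCY); r.movel(p,q,feed=200)
    p,q=pour(mouth(-60,150),PY,0); r.movel(p,q,feed=170); print(get_t(),get_opening(),np.round(get_joints(),2))
    for t in T:
        r.movel(*pour(mouth(-40,112),PY,t),feed=90)
        if t>.5: r.sleep(.15)
    r.sleep(.5); print(get_t(),get_opening())
    im,dd,P=cloud("scene"); a=im[180:330,230:430]; b,_=eyes.get_image("top"); b=b[190:340,230:430]
    cv2.imwrite("pics/p.png",cv2.resize(np.hstack([a,b]),(800,300),interpolation=cv2.INTER_CUBIC)[...,::-1])
E
```

```text
bad [] [-0.31688513  0.52462307  0.2320548   1.48030108  0.28775482 -0.62525908]
33.3917 12.643472181043737 [-0.34  0.55  0.27  1.5   0.28 -0.65]
37.025 12.427906083483126
```

View pics/p.png

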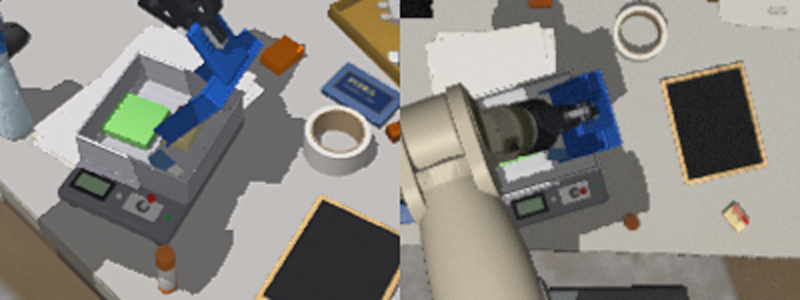

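All three supplies are in the tub and the rest is now clear, so I'll untip, back off and measure the rest.

```bash
python3 - <<'E'
from h import *
r.movel(*pour(mouth(-45,150),PY,.9),feed=150)
for t in (.6,.3,0): r.movel(*pour(mouth(-50,150),PY,t),feed=200)
print(get_t(),get_opening())
for cam in ("scene","top"):
    im,dd,P=cloud(cam); np.savez(cam+"4.npz",im=im,P=P)
    hsv=cv2.cvtColor(im,cv2.COLOR_RGB2HSV).astype(int); H,S,V=[hsv[...,i] for i in range(3)]
    m=(abs(P[...,0]-560)<140)&(abs(P[...,1]+143)<115)&(P[...,2]>6)&(P[...,2]<26)&((V<70)|((S>70)&(H<30)))
    m=cv2.morphologyEx(m.astype(np.uint8),cv2.MORPH_OPEN,np.ones((3,3)))
    n,l,s,_=cv2.connectedComponentsWithStats(m); k=1+s[1:,4].argmax()
    Q=P[l==k]; rr=cv2.minAreaRect(Q[:,:2].astype(np.float32)); print(cam,len(Q),rr)
    for lab in ("sticky_pad","staple_box","eraser"):
        for o in eyes.recognise(cam,lab)[:3]:
            v,u=map(int,o["at"]); print(lab,round(o["score"],2),np.round(Rz(-SY).apply(P[v,u]-S0-[0,0,40])))
a=np.load("scene4.npz")["im"][190:310,240:400]; cv2.imwrite("pics/tub.png",cv2.resize(a,(800,600),interpolation=cv2.INTER_CUBIC)[...,::-1])
E
```

```text
38.8583 12.669950222577652
scene 3586 ((561.5390014648438, -143.41258239746094), (199.68397521972656, 156.1497039794922), 12.442450523376465)
sticky_pad 0.66 [-5. 44. 21.]
sticky_pad 0.21 [   3. -140.  109.]
staple_box 0.67 [-249. -297.  -23.]
staple_box 0.6 [257. -75. -17.]
staple_box 0.49 [-61. -52. 109.]
eraser 0.68 [-56. -35.  13.]
top 686 ((546.1052856445312, -93.75270080566406), (88.02247619628906, 173.2340087890625), 66.81448364257812)
sticky_pad 0.72 [ 4. 48.  6.]
staple_box 0.72 [257. -78. -18.]
staple_box 0.51 [ -43. -587.  -29.]
staple_box 0.45 [ 21. -17.  25.]
```

View pics/tub.png

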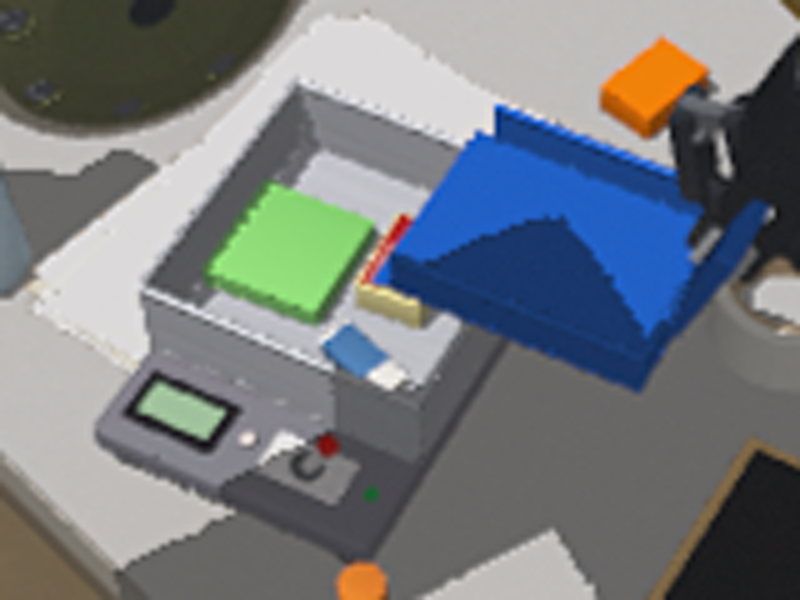

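```bash
python3 - <<'E'
from h import *
RC=np.array([561.5,-143.4,16]); RY=.217
r.movel(*scoop_tool(RC+[0,0,135],RY),feed=200)
r.movel(*scoop_tool(RC+[0,0,12],RY),feed=150); r.sleep(.2); f0=get_wrist_force()[2]; print(get_t(),f0)
h=12
while h>-5:
    h-=2; p,q=scoop_tool(RC+[0,0,h],RY); r.movel(p,q,feed=50); f=get_wrist_force()[2]-f0
    if f>4: break
print(h,f,get_t())
r.gripper_to(55); zt=R.from_quat(q).apply([0,0,1])
r.movel(p-110*zt,feed=150); r.movel(p-110*zt+np.array([0,0,100]),feed=250)
r.reach([420,-60,330],down(SY)); r.sleep(.2); print(get_t())
for cam in ("scene","top"):
    im,dd,P=cloud(cam); np.savez(cam+"5.npz",im=im,P=P)
    hsv=cv2.cvtColor(im,cv2.COLOR_RGB2HSV).astype(int); H,S,V=[hsv[...,i] for i in range(3)]
    b=(abs(P[...,0]-550)<170)&(abs(P[...,1]+143)<125)&(H>100)&(H<125)&(S>120)
    for n,m in (("low",b&(P[...,2]<56)&(P[...,2]>10)),("lip",b&(P[...,2]<56)&(P[...,2]>38))):
        if m.sum()>4: print(cam,n,m.sum(),cv2.minAreaRect(P[m][:,:2].astype(np.float32)))
    m=b&(P[...,2]<28)&(P[...,2]>8)
    if m.sum()>20:
        Q=P[m]; c=np.linalg.lstsq(np.c_[Q[:,:2]-[561,-143],np.ones(len(Q))],Q[:,2],rcond=None)[0]; print("floor plane",c)
im=np.load("scene5.npz")["im"]; cv2.imwrite("pics/end.png",cv2.resize(im[180:420,200:520],(800,600))[...,::-1])
E
```

```text
42.2083 -1.0407315207786423
0 7.229004570655409 43.7083
46.4667
scene low 2313 ((557.6686401367188, -141.50875854492188), (185.2450714111328, 132.73143005371094), 12.290060043334961)
scene lip 269 ((547.9003295898438, -147.74302673339844), (163.5116729736328, 124.70503997802734), 12.304530143737793)
floor plane [-7.98206161e-03 -2.05979329e-03  1.80543070e+01]
top low 1575 ((558.1773681640625, -143.0), (171.8377685546875, 125.20653533935547), 11.82322883605957)
top lip 143 ((550.8997192382812, -145.0885772705078), (156.66685485839844, 122.43594360351562), 11.893573760986328)
floor plane [-4.87606307e-03  3.05834715e-03  1.93383851e+01]
```

View pics/end.png

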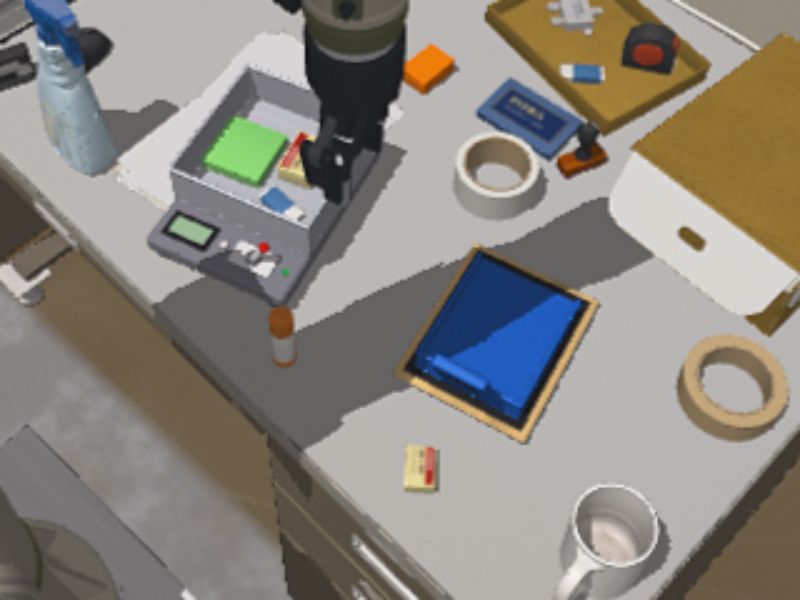

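The scoop lies flat and centred on its rest, at crop (500,345). All three supplies are in the tub and the toggle is on, with the ball at crop (263,247). The bystanders haven't moved and the arm is clear, so I'm handing in.

```bash
python3 -c "
from h import *
print(finish_job())"
```

```text
the job is handed in; nothing more can be done
None
```

I handed the job in at about 47 s: the scale is on, the pad, staple box and eraser are in the tub, the empty scoop is flat and centred on its rest, and nothing else on the desk moved; no verdict came back.

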